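# Hang speaker covers at the ionising bar and switch it on

### The arm

A 6-joint arm with a two-finger parallel gripper is mounted at the origin on the work surface. World frame = base frame: x ahead of the robot, y to its left, z up, the work surface at z = 0. Lengths are in mm, angles in degrees, forces in N, time in s.
With the tool pointing down it reaches from about 350 to 850 mm from the base axis. Payload 8.1 kg.
Tool frame: the origin (TCP) lies at the very end of the fingers, on their centre line; the grasp point (between the pads) lies 19 mm behind it (pinch_z is the z of the grasp point in the tool frame, in mm); z points along the fingers, y is the direction in which the jaws open and shut (so a half turn about z gives the same grasp; the last joint's range is limited). The gripper opens to 85 mm and grips with 20 to 120 N. Pads are 22 mm wide; open, the fingers measure 114 mm over their backs; the gripper's body (76 mm by 85 mm) begins 54 mm behind the grasp point. The pads swing forward as they close: fully open they stand 13 mm farther back than shut.
Start: joints at [-68.663, 7.471, 85.268, -0, 87.261, -4.893], TCP at [265.205, -538.211, 231.292] pointing down, gripper open.
Joint ranges: [-169.43, 169.43], [-51.17, 129.36], [1.28, 143.12], [-76.62, 256.62], [0, 156.53], [-152.29, 152.29]. Speed limits (degrees/s): [136.94, 136.94, 159.86, 180, 180, 180].

### API

Orientations are given as [roll, pitch, yaw] about the fixed x, y, z axes, in that order (R = Rz(yaw) Ry(pitch) Rx(roll)).
In Python, from bench import * gives the robot as it stands.
- The arm moves only by the shell command python3 -m creep 'ROWS' [FORCE]. ROWS is a JSON object of lists of equal length, an entry for each row: "translation": the shift along the tool's x, y, z in mm, a list of three; "rotation": the turn, a rotation vector about the tool's x, y, z in rad, a list of three; "claw": the finger opening in mm, from 0 to 85.4. In form: {"translation": [[dx, dy, dz], ...], "rotation": [[ax, ay, az], ...], "claw": [claw, ...]}. A call has 1 to 10 rows; each row shifts and turns the commanded pose from where the row before left it, along the tool's axes as they then stand; what a row does not reach is not made up. A row lasts 1/10 s, in which the tool goes at most 50 mm and 8.59 degrees, less where a joint would pass 70% of its speed; a pose out of reach is approached as far as the arm can. A call is refused whole if a number of a shift passes 50 or a number of a turn 0.15, either way. A call with a gripper value outside its range is refused whole. The fingers move at their own pace and stop on an object; FORCE is the grip in N (left out, the last holds). Time passes only in rows, so rows that do not move let the fingers close. It gives the time, the measured TCP pose, the force and the opening at its end, in the units of the state.
- sense(): the state, without advancing time (a new reading comes with each control period).
- snapshot(name): name is "side" or "top"; returns a dict with "frame" (480x640x3 uint8, red, green, blue), "intrinsics" (3x3 intrinsics, pixels), "extrinsics" (4x4, takes a point from camera to world coordinates). Camera axes: x right, y up, looking along -z (the intrinsics and any distortion apply to the point x, -y, -z); pixel columns grow to the right and rows downward; lengths in mm; the calibration is good to about 2 mm. A picture is of the moment at which its call begins. There is no depth.
- hand_in(): hands the job in, once; it reports no verdict.
The state is a dict: "time": time; "joint_pos": joint angles; "qd": joint speeds; "joint_efforts": joint torques, N m; "tool_pos": TCP position; "tcp_rot": TCP orientation; "ft_force": force on the tool from outside, world axes, zero at the start; "wrist_torque": the same for the moment, N m; "finger_gap": finger opening in mm.
Only numpy, scipy, OpenCV 4.12 (cv2) and the standard library are available. Lean on these libraries where they do the work, as an engineer would, in place of code of your own. Each camera call takes 0.05 s, during which the arm holds its last target.

### The job

Take the two speaker back covers that have a hole out of the slotted tray and hang each by its hole on the peg that suits it: the cover with the large hole on the thick peg, the one with the small hole on the thin peg, resting on the bare bar between end collar and upright. When both hang free, push the lever of the switch box all the way over to its far side (away from the robot) to turn on the ionising bar. Leave the cover without a hole standing in its slot.

Things in the scene. Friction and masses are not known exactly. Their poses are not given: they have to be found in the camera images.
- cover_large: cream plastic speaker back cover, a flat round disc 100 mm in diameter and 10 mm thick with a 60 mm wide flat foot at the bottom, standing on edge in a slot of the tray; it has a central through hole 40 mm in diameter. Origin at the centre of the disc (50 mm below its top edge, halfway through its thickness); x is the disc's face normal, z points up away from the foot. Any of the three slots
- cover_small: cream plastic speaker back cover, a flat round disc 100 mm in diameter and 10 mm thick with a 60 mm wide flat foot at the bottom, standing on edge in a slot of the tray; it has a central through hole 24 mm in diameter. Origin at the centre of the disc (50 mm below its top edge, halfway through its thickness); x is the disc's face normal, z points up away from the foot. Any of the three slots
- cover_blank: cream plastic speaker back cover, a flat round disc 100 mm in diameter and 10 mm thick with a 60 mm wide flat foot at the bottom, standing on edge in a slot of the tray; it has no hole and stays where it is. Origin at the centre of the disc (50 mm below its top edge, halfway through its thickness); x is the disc's face normal, z points up away from the foot. Any of the three slots
- tray: black slotted tray, 260 mm (x) by 125 mm (y), guide walls up to 32 mm above the bench; fixed. Origin at the centre of its underside; the slots lie across it at x = -80, 0 and +80 mm, 14 mm wide, floor 6 mm above the bench
- peg_thick_tip (a point): centre of the free end of the thick peg: level steel bar 24 mm in diameter, 106 mm long with its end collar (28 mm diameter, 6 mm thick), 160 mm above the bench. x runs along the peg to its upright (24 mm wide, top 12 mm above the axis); z is up. Base under the peg 90 mm wide, 10 mm high; fixed. Which stand is left or right varies
- peg_thin_tip (a point): centre of the free end of the thin peg: level steel bar 8 mm in diameter, 106 mm long with its end collar (12 mm diameter, 6 mm thick), 160 mm above the bench. x runs along the peg to its upright (24 mm wide, top 12 mm above the axis); z is up. Base under the peg 90 mm wide, 10 mm high; fixed. Which stand is left or right varies
- switch_tip (a point): tip of the switch's black lever, 80 mm long, on a grey box fixed to the bench on the right; it leans towards the robot when off. The lever swings about the point's y axis, from the box's -x side to its +x side; the box's +x points away from the robot, turned up to 0.3 rad
- switch (a joint): angle of the lever: 0 = off (leaning to the robot's side), 1.0 rad = fully over (on); it stays where it is left
Things that resemble listed ones, but are neither listed nor needed, are in the scene too. What is shaped like the cover_small but red is not meant.

How it is judged (in metres and radians):
On the way, in this order (a step that is already met when the one before it is completed fails the run):
1. one of the two covers with a hole hangs on its own peg, let go (((x of cover_large in the frame of peg_thick_tip between 0.01 and 0.103 m and y of cover_large in the frame of peg_thick_tip between -0.009 and 0.009 m and z of cover_large in the frame of peg_thick_tip between -0.012 and -0.003 m and angle between the x axis of cover_large and the x axis of peg_thick_tip, either way round below 0.45 rad and linear speed of cover_large below 0.03 m/s and contact force between the fingers and cover_large below 0.1 N) or (x of cover_small in the frame of peg_thin_tip between 0.01 and 0.103 m and y of cover_small in the frame of peg_thin_tip between -0.009 and 0.009 m and z of cover_small in the frame of peg_thin_tip between -0.012 and -0.003 m and angle between the x axis of cover_small and the x axis of peg_thin_tip, either way round below 0.45 rad and linear speed of cover_small below 0.03 m/s and contact force between the fingers and cover_small below 0.1 N))), for 0.2 s.
2. both covers hang on their own pegs, let go (x of cover_large in the frame of peg_thick_tip between 0.01 and 0.103 m and y of cover_large in the frame of peg_thick_tip between -0.009 and 0.009 m and z of cover_large in the frame of peg_thick_tip between -0.012 and -0.003 m and angle between the x axis of cover_large and the x axis of peg_thick_tip, either way round below 0.45 rad and linear speed of each of cover_large, cover_small below 0.03 m/s and contact force between the fingers and cover_large below 0.1 N and x of cover_small in the frame of peg_thin_tip between 0.01 and 0.103 m and y of cover_small in the frame of peg_thin_tip between -0.009 and 0.009 m and z of cover_small in the frame of peg_thin_tip between -0.012 and -0.003 m and angle between the x axis of cover_small and the x axis of peg_thin_tip, either way round below 0.45 rad and contact force between the fingers and cover_small below 0.1 N), for 0.2 s.
3. the switch lever is pushed over (value of joint switch above 0.85 rad), for 0.1 s.
At the end, for the whole second after the job is handed in: Large-holed cover on thick peg, small-holed on thin: between collar and upright, centre 3-12 mm below the peg's axis and within 9 mm sideways, face within 0.45 rad of square to the peg, under 0.03 m/s, not touched by the fingers; lever beyond 0.85 rad; blank cover within 25 mm of its start (all of step 2 and value of joint switch above 0.85 rad and distance of cover_blank from where it was at the start of the episode below 0.025 m).
It fails at once if the cover without a hole is taken or shifted by more than 25 mm (not (distance of cover_blank from where it was at the start of the episode below 0.025 m)).
It also fails if it takes over 72 s, if anything falls off the work surface, if the arm or the gripper's body presses on something with over 40 N, if the wrist force passes 120 N, or if a joint passes its speed limit or range.

## Working session

There is one attempt and no reset: what is moved stays moved. The work goes in short steps, Python scripts to look and compute and a shell command to move; the robot and the scene stay as the last step left them, time stands still between calls to the robot, and variables do not carry over. Pictures are saved under pics/ and viewed, and the job is handed in when it is done.

```bash
ls; mkdir -p pics; python3 - <<'E'
from bench import *
import cv2,numpy as np
for n in("side","top"):
    d=snapshot(n); cv2.imwrite(f"pics/{n}0.png",d["frame"][:,:,::-1]); print(n,d["intrinsics"],np.round(d["extrinsics"],4).tolist(), [k for k in d])
    np.savez(f"{n}0.npz",**d)
print(sense())
E
```

```text
pics
side [[470.18522179   0.         325.0809609 ]
 [  0.         470.18522179 242.30426418]
 [  0.           0.           1.        ]] [[-0.9228, 0.2934, -0.2498, 151.8504], [-0.3851, -0.6804, 0.6235, 600.4685], [0.013, 0.6715, 0.7409, 858.3513], [0.0, 0.0, 0.0, 1.0]] ['frame', 'intrinsics', 'extrinsics']
top [[483.70070622   0.         323.68453303]
 [  0.         483.70070622 240.63598498]
 [  0.           0.           1.        ]] [[0.008, 0.9976, -0.0683, 322.0589], [-0.9999, 0.0086, 0.0071, -10.5205], [0.0077, 0.0683, 0.9976, 1042.7946], [0.0, 0.0, 0.0, 1.0]] ['frame', 'intrinsics', 'extrinsics']
{'time': 0.1, 'joint_pos': array([-6.86638564e+01,  7.51078479e+00,  8.53241595e+01,  9.70518360e-04,
        8.72622730e+01, -4.89169246e+00]), 'qd': array([ 0.04000028, -0.07456825, -0.20052158, -0.00107583, -0.00633365,
        0.01555645]), 'joint_efforts': array([ 1.82132557e-03, -5.70950997e+01, -5.01941907e+01, -4.58395357e-05,
        8.19813606e-03,  4.27535861e-05]), 'tool_pos': array([ 265.01872364, -537.73435117,  230.33856792]), 'tcp_rot': array([-1.79903219e+02, -9.25575034e-03,  2.62277810e+01]), 'ft_force': array([0.30059108, 0.75725094, 0.52377026]), 'wrist_torque': array([ 0.02023867, -0.01431099,  0.0104242 ]), 'finger_gap': 85.18980625318302}
```

View pics/side0.png

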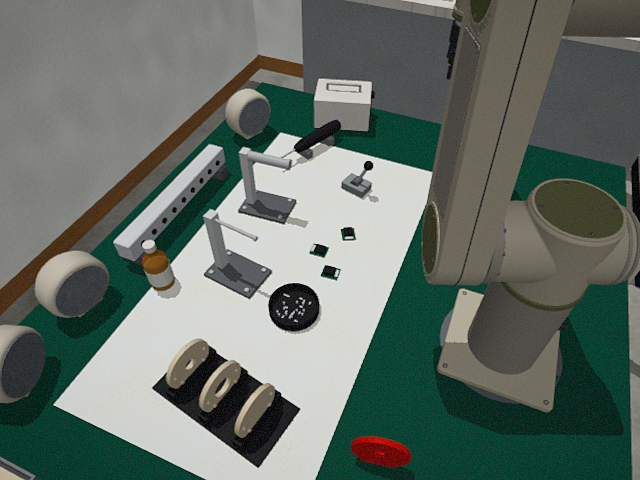

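View pics/top0.png

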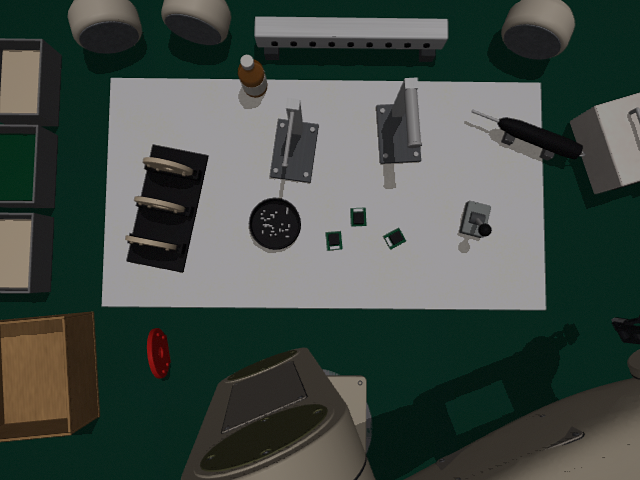

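The side view shows the tray with three covers at about (187,362), (220,386) and (255,410), the thin peg at (235,230), the thick peg at (268,160), and the switch at (358,183). The red disc at (380,452) is not meant. I'll enlarge to confirm.

```bash
cat > h.py <<'E'
import numpy as np,cv2
def load(n): 
    d=np.load(n+".npz"); return d["frame"],d["intrinsics"],d["extrinsics"]
def proj(K,E,P):
    P=np.atleast_2d(P).astype(float); c=(P-E[:3,3])@E[:3,:3]; c=c*[1,-1,-1]; q=c@K.T; return q[:,:2]/q[:,2:]
def ray(K,E,uv):
    d=np.linalg.solve(K,[uv[0],uv[1],1])*[1,-1,-1]; d=E[:3,:3]@d; return E[:3,3],d/np.linalg.norm(d)
def atz(K,E,uv,z):
    o,d=ray(K,E,uv); return o+d*(z-o[2])/d[2]
def tri(views,uvs):
    A=np.zeros((3,3));b=np.zeros(3);rs=[]
    for (K,E),uv in zip(views,uvs):
        o,d=ray(K,E,uv);M=np.eye(3)-np.outer(d,d);A+=M;b+=M@o;rs.append((o,d))
    p=np.linalg.solve(A,b); return p,[float(np.linalg.norm((np.eye(3)-np.outer(d,d))@(p-o))) for o,d in rs]
def crop(f,x,y,w,h,s,name):
    c=cv2.resize(f[y:y+h,x:x+w],None,fx=s,fy=s,interpolation=cv2.INTER_CUBIC);cv2.imwrite(name,c[:,:,::-1])
E
python3 - <<'E'
from h import *
f,K,E=load("side0"); crop(f,145,325,160,145,5,"pics/s_tray.png"); crop(f,195,135,110,165,3.5,"pics/s_pegs.png"); crop(f,335,150,50,50,8,"pics/s_sw.png")
f,K,E=load("top0"); crop(f,115,140,100,135,4.4,"pics/t_tray.png"); crop(f,260,70,170,125,4.6,"pics/t_pegs.png"); crop(f,445,190,60,65,8,"pics/t_sw.png")
E
```

```text
(no output)
```

View pics/s_tray.png

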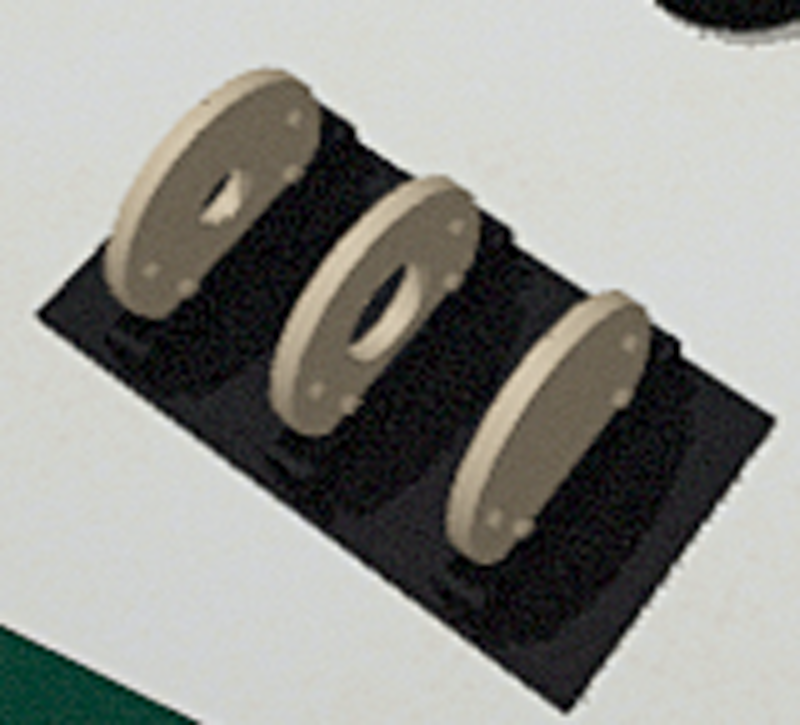

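View pics/t_tray.png

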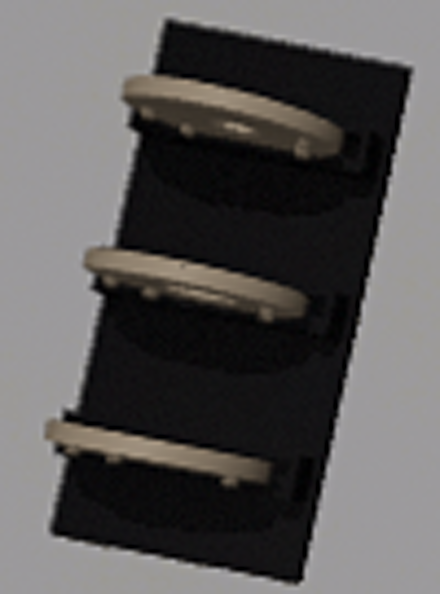

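View pics/s_pegs.png

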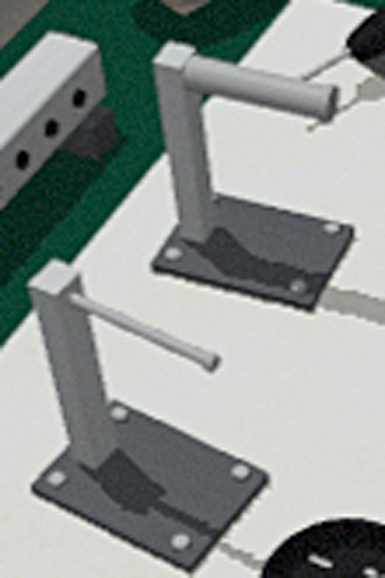

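View pics/t_pegs.png

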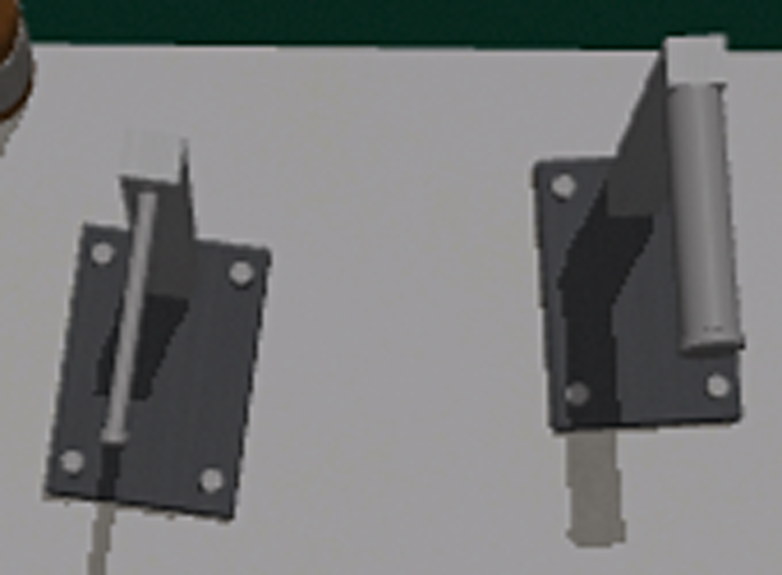

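View pics/s_sw.png

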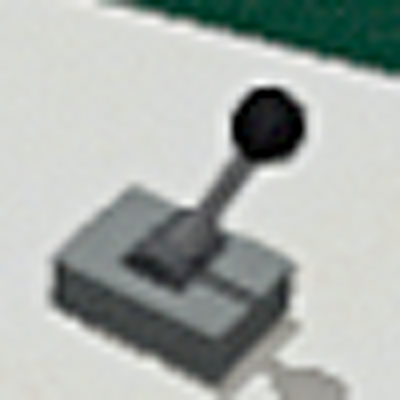

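View pics/t_sw.png

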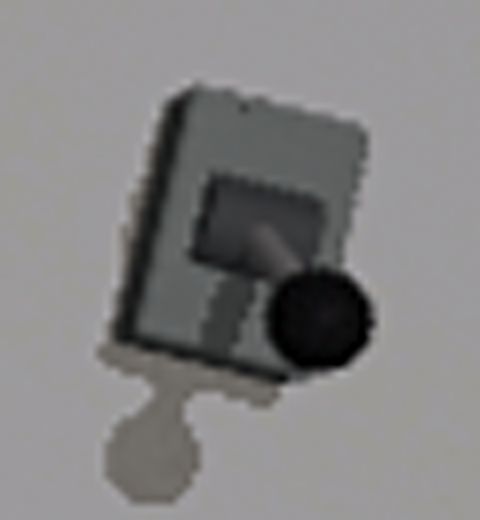

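The crops settle it. In the side view, the cover at (190,364) in the far slot has the small hole, so it is cover_small. The one at (220,387) in the middle has the large hole, so it is cover_large. The one at (255,411) has no hole, so it is the blank. The thick peg is the right one (side 268,160) and the thin peg is the left one.

```bash
python3 - <<'E'
from h import *
np.set_printoptions(suppress=True,precision=1)
_,Ks,Es=load("side0");_,Kt,Et=load("top0");V=[(Ks,Es),(Kt,Et)]
s5=lambda x,y:(x/5+145,y/5+325); t4=lambda x,y:(x/4.4+115,y/4.4+140)
sp=lambda x,y:(x/3.5+195,y/3.5+135); tp=lambda x,y:(x/4.6+260,y/4.6+70)
ss=lambda x,y:(x/8+335,y/8+150); ts=lambda x,y:(x/8+445,y/8+190)
print("tray top"); 
c=[atz(Kt,Et,t4(*p),4)[:2] for p in[(165,18),(412,68),(300,582),(52,533)]]
for a in c:print(a)
print("mean",np.mean(c,0),[np.linalg.norm(c[i]-c[i-1]) for i in range(4)], np.degrees(np.arctan2(*(c[0]+c[1]-c[2]-c[3])[::-1])))
print("tray side");
for p in[(38,315),(776,420),(568,712)]:print(atz(Ks,Es,s5(*p),4)[:2])
for nm,a,b,top in(("thick",(331,103),(712,347),((693,90),(709,330))),("thin",(213,361),(115,441),((147,200),(117,425)))):
    print(nm,tri(V,[sp(*a),tp(*b)]),"z160 top",atz(Kt,Et,tp(*b),160),"side",atz(Ks,Es,sp(*a),160))
    P=[atz(Kt,Et,tp(*q),160)[:2] for q in top];v=P[0]-P[1];print(" yaw",np.degrees(np.arctan2(v[1],v[0])))
print("base thick",[atz(Kt,Et,tp(*q),10)[:2] for q in((533,162),(552,430),(742,418))])
print("base thin",[atz(Kt,Et,tp(*q),10)[:2] for q in((84,226),(270,248),(232,520),(46,495))])
print("lever",tri(V,[ss(268,124),ts(320,320)]))
print("box",[atz(Kt,Et,ts(*q),25)[:2] for q in((190,88),(368,125),(290,380),(130,338))])
print("box side",[atz(Ks,Es,ss(*q),25)[:2] for q in((135,185),(295,268),(222,335),(55,262))])
E
```

```text
tray top
[600.6 356.3]
[576.8 233.8]
[322.8 282. ]
[345.6 403. ]
mean [461.5 318.8] [np.float64(259.2235162391408), np.float64(124.8631384927538), np.float64(258.45583365560117), np.float64(123.12799981430362)] -10.552132407859622
tray side
[597.4 357.3]
[321.5 284.9]
[344.4 405.1]
thick (array([ 561.3, -185.2,  157.6]), [0.5109536383552856, 0.5109536383551875]) z160 top [ 561.2 -184.6  160. ] side [ 559.4 -182.6  160. ]
 yaw 3.488997809500372
thin (array([520.9,  55.9, 157.9]), [0.01550547115460507, 0.015505471154513738]) z160 top [520.4  55.8 160. ] side [519.8  57.6 160. ]
 yaw -6.7232263966013255
base thick [array([ 690.2, -129.5]), array([ 561.3, -138.5]), array([ 568. , -228.1])]
base thin [array([657. ,  83.1]), array([647.3,  -5. ]), array([517.1,  11.7]), array([528.1,  99. ])]
lever (array([ 410.7, -336.4,   92. ]), [0.3662614781785695, 0.36626147817860133])
box [array([ 478.9, -325.5]), array([ 469.4, -372.8]), array([ 401.3, -351. ]), array([ 412.1, -308.8])]
box side [array([ 464.1, -368.3]), array([ 399.2, -349. ]), array([ 410.5, -307.2]), array([ 474.8, -319.5])]
```

```bash
cat > ov.py <<'E'
from h import *
def disc(c,yaw,pitch=0,hole=0):
    a=np.radians(yaw);n=np.array([np.cos(a),np.sin(a),0]);y=np.array([-np.sin(a),np.cos(a),0]);z=np.array([0,0,1.])
    t=np.linspace(0,2*np.pi,90);out=[]
    for s in(-5,5):
        P=np.array([c+n*s+y*50*np.cos(k)+z*max(50*np.sin(k),-40) for k in t]);out.append(P)
        if hole: out.append(np.array([c+n*s+y*hole*np.cos(k)+z*hole*np.sin(k) for k in t]))
    return out
def draw(img,K,E,P,off,s,col=(0,255,0)):
    q=(proj(K,E,P)-off+0.5)*s-0.5
    cv2.polylines(img,[np.round(q*16).astype(int)],False,col,1,cv2.LINE_AA,4)
E
cat > a.py <<'E'
from ov import *
T=np.array([461,320]);yaw=-10.8;a=np.radians(yaw);ux=np.array([np.cos(a),np.sin(a)])
def cyl(tip,yaw,r,x0,x1):
    a=np.radians(yaw);n=np.array([np.cos(a),np.sin(a),0]);y=np.array([-np.sin(a),np.cos(a),0]);z=np.array([0,0,1.]);t=np.linspace(0,6.2832,60)
    o=[np.array([tip+n*x+y*r*np.cos(k)+z*r*np.sin(k) for k in t]) for x in(x0,x1)]
    o+=[np.array([tip+n*x0+v,tip+n*x1+v]) for v in(y*r,-y*r,z*r,-z*r)]
    return o
for n,(x,y,w,h,s),(x2,y2,w2,h2,s2) in(("side",(145,325,160,145,5),(195,135,110,165,3.5)),("top",(115,140,100,135,4.4),(260,70,170,125,4.6))):
    f,K,E=load(n+"0")
    g=cv2.resize(f[y:y+h,x:x+w],None,fx=s,fy=s)[:,:,::-1].copy()
    for d,hr in((80,12),(0,20),(-80,0)):
        c=np.array([*(T+ux*d),46.])
        for P in disc(c,yaw,0,hr):draw(g,K,E,P,(x,y),s)
    cv2.imwrite(f"pics/ov_{n}_tray.png",g)
    g=cv2.resize(f[y2:y2+h2,x2:x2+w2],None,fx=s2,fy=s2)[:,:,::-1].copy()
    for tip,yw,r in(((561,-184,160),4,12),((520.5,56.5,160),-7,4)):
        for P in cyl(np.array(tip,float),yw,r+2,0,6)+cyl(np.array(tip,float),yw,r,6,106):draw(g,K,E,P,(x2,y2),s2)
    cv2.imwrite(f"pics/ov_{n}_peg.png",g)
def pad(i): return i
A=[cv2.imread(f"pics/ov_{n}_tray.png") for n in("side","top")];H=max(i.shape[0] for i in A)
m=np.hstack([cv2.copyMakeBorder(i,0,H-i.shape[0],0,0,0) for i in A]);cv2.imwrite("pics/ov_tray.png",cv2.resize(m,None,fx=.64,fy=.64))
A=[cv2.imread(f"pics/ov_{n}_peg.png") for n in("side","top")];H=max(i.shape[0] for i in A)
m=np.hstack([cv2.copyMakeBorder(i,0,H-i.shape[0],0,0,0) for i in A]);cv2.imwrite("pics/ov_peg.png",cv2.resize(m,None,fx=.68,fy=.68))
E
python3 a.py
```

```text
(no output)
```

View pics/ov_tray.png

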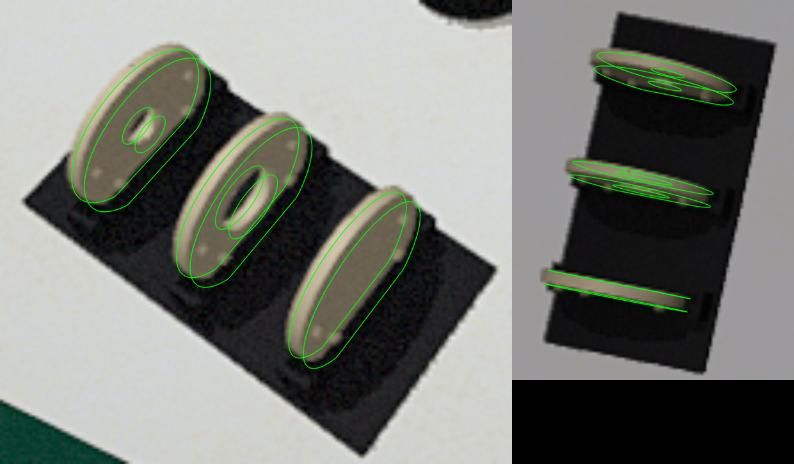

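View pics/ov_peg.png

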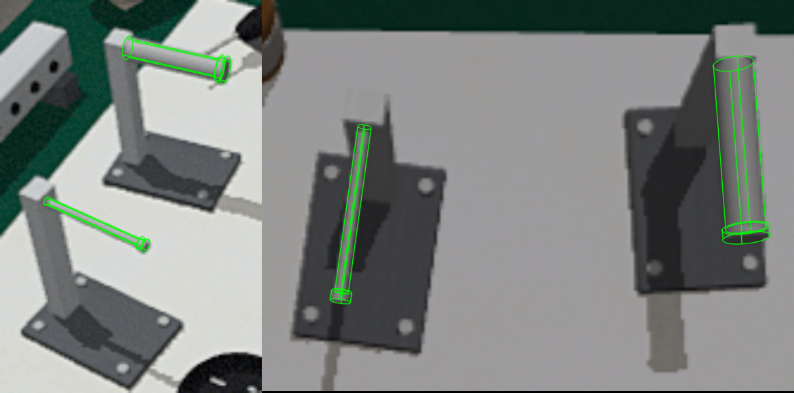

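```bash
sed -i 's/\[461,320\]/[464,322]/' a.py; python3 a.py
```

```text
(no output)
```

View pics/ov_tray.png

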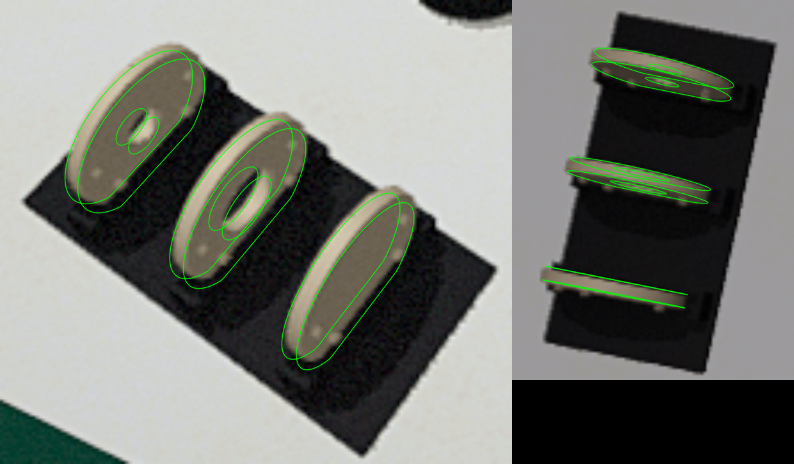

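View pics/ov_top_tray.png

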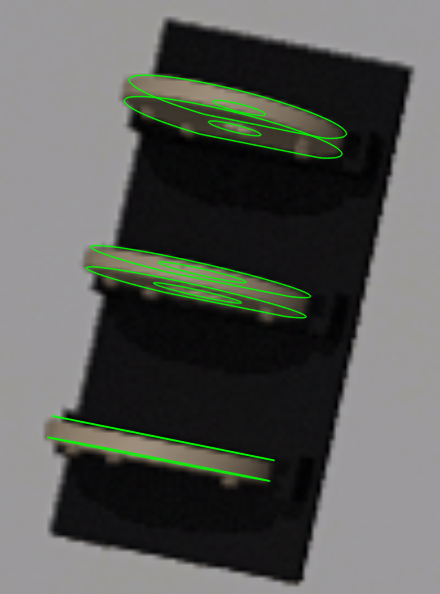

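```bash
cat > fit.py <<'E'
from ov import *
from scipy.optimize import minimize
V=[load("side0"),load("top0")]
def mask(f):
    f=f.astype(int);return ((f[...,0]-f[...,2]>12)&(f[...,0]>60)&(f[...,1]>50)).astype(np.uint8)
M=[mask(v[0]) for v in V]; S=4
def cost(p,hr,dbg=0):
    tot=0
    for (f,K,E),m in zip(V,M):
        D=disc(np.array(p[:3]),p[3],0,0); Q=[proj(K,E,d) for d in D]; allq=np.vstack(Q);x0,y0=np.floor(allq.min(0)).astype(int)-6;x1,y1=np.ceil(allq.max(0)).astype(int)+6
        r=np.zeros(((y1-y0)*S,(x1-x0)*S),np.float32)
        hull=cv2.convexHull(allq.astype(np.float32))[:,0]
        cv2.fillPoly(r,[np.round(((hull-[x0,y0]+.5)*S-.5)*16).astype(int)],1,shift=4)
        r=cv2.resize(r,None,fx=1/S,fy=1/S,interpolation=cv2.INTER_AREA)
        mm=m[y0:y1,x0:x1].astype(np.float32)
        k=np.ones_like(mm)
        if hr: # ignore inside hole
            for c in (D):
                P=c.mean(0); 
            hp=np.vstack([proj(K,E,d) for d in disc(np.array(p[:3]),p[3],0,hr+3)[1::2]])
            kk=np.ones(k.shape,np.uint8);cv2.fillPoly(kk,[np.round(cv2.convexHull((hp-[x0,y0]).astype(np.float32))[:,0]).astype(int)],0);k=kk
        tot+=(np.abs(r-mm)*k).sum()
    return tot
a=np.radians(-10.8)
for nm,d,hr in(("small",80,12),("large",0,20),("blank",-80,0)):
    p0=[462.5+d*np.cos(a),321+d*np.sin(a),47,-10.8];best=None
    r=minimize(cost,p0,args=(hr,),method="Nelder-Mead",options=dict(initial_simplex=np.array([p0]+[[p0[j]+(4 if j==i else 0) for j in range(4)] for i in range(4)]),maxiter=400,xatol=.05,fatol=.2))
    print(nm,np.round(r.x,1),round(cost(p0,hr),1),round(r.fun,1))
E
python3 fit.py
```

```text
small [542.1 304.6  51.7 -10.7] 721.4 485.9
large [463.4 318.9  51.5 -11.2] 647.6 483.4
blank [383.8 334.9  54.3 -11. ] 383.2 245.6
```

```bash
cat >> fit.py <<'E'
m=[cv2.resize(M[0][325:470,145:305]*255,None,fx=3,fy=3),cv2.resize(M[1][140:285,115:215]*255,None,fx=3,fy=3)]
cv2.imwrite("pics/mask.png",np.hstack(m))
E
python3 fit.py >/dev/null
python3 - <<'E'
from h import *
_,Ks,Es=load("side0");_,Kt,Et=load("top0");V=[(Ks,Es),(Kt,Et)]
# hole centres & uppermost points rough
s5=lambda x,y:(x/5+145,y/5+325); t4=lambda x,y:(x/4.4+115,y/4.4+140)
print(tri(V,[s5(222,198),t4(238,128)]))
E
```

```text
(array([537.46739361, 304.93948383,  49.23855612]), [1.3810678812981398, 1.381067881298109])
```

View pics/mask.png

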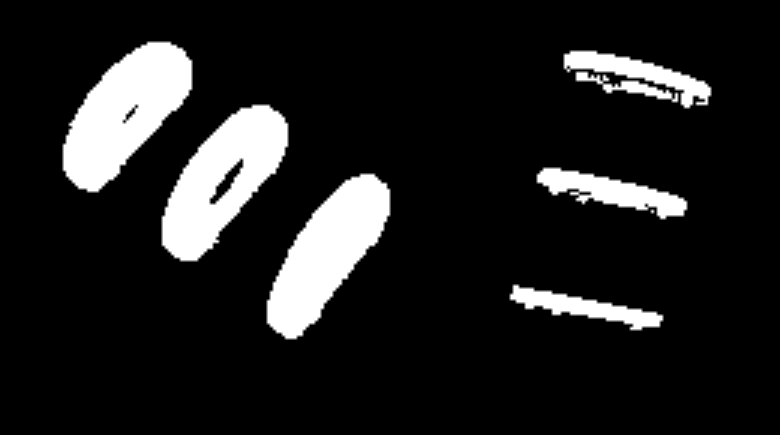

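```bash
sed -i 's/def disc(c,yaw,pitch=0,hole=0):/def disc(c,yaw,pitch=0,hole=0,ch=40):/; s/,-40)/,-ch)/' ov.py
cat > fit2.py <<'E'
from ov import *
from scipy.optimize import minimize
exec(open("fit.py").read().split("def cost")[0].split("from scipy.optimize import minimize")[1])
def cost(p,hr):
    tot=0
    for i,((f,K,E),m) in enumerate(zip(V,M)):
        D=disc(np.array(p[:3]),p[3],0,0,p[4]); allq=np.vstack([proj(K,E,d) for d in D]);x0,y0=np.floor(allq.min(0)).astype(int)-5;x1,y1=np.ceil(allq.max(0)).astype(int)+5
        r=np.zeros(((y1-y0)*S,(x1-x0)*S),np.float32)
        hull=cv2.convexHull(allq.astype(np.float32))[:,0]
        cv2.fillPoly(r,[np.round(((hull-[x0,y0]+.5)*S-.5)*16).astype(int)],1,shift=4)
        r=cv2.resize(r,None,fx=1/S,fy=1/S,interpolation=cv2.INTER_AREA)
        mm=cv2.morphologyEx(m,cv2.MORPH_CLOSE,np.ones((9,9),np.uint8))[y0:y1,x0:x1].astype(np.float32)
        tot+=np.abs(r-mm).sum()
    return tot
a=np.radians(-10.8)
for nm,d,hr in(("small",80,12),("large",0,20),("blank",-80,0)):
    p0=[462.5+d*np.cos(a),321+d*np.sin(a),50,-10.8,35]
    for _ in range(2):
        r=minimize(cost,p0,args=(hr,),method="Nelder-Mead",options=dict(initial_simplex=np.array([p0]+[[p0[j]+(4 if j==i else 0) for j in range(5)] for i in range(5)]),maxiter=600,xatol=.05,fatol=.1));p0=list(r.x)
    print(nm,np.round(r.x,1),round(r.fun,1))
E
python3 fit2.py
```

```text
small [540.7 305.8  54.3 -10.6  27.9] 283.1
large [462.1 320.7  54.9 -10.2  30.1] 339.8
blank [383.5 335.6  55.4 -10.5  32.2] 185.4
```

```bash
python3 -m creep '{"translation":[[0,0,0],[0,0,0],[0,0,0],[0,0,0],[0,0,0],[0,0,0],[0,0,0]],"rotation":[[0,0,-0.133],[0,0,-0.133],[0,0,-0.133],[0,0,-0.133],[0,0,-0.133],[0,0,-0.133],[0,0,-0.132]],"claw":[60,60,60,60,60,60,60]}' 40
```

```text
time: 0.8
tool_pos: [265.1, -537.9, 230.7]
tcp_rot: [-180.0, -0.1, 79.8]
ft_force: [0.3, 0.5, 0.1]
finger_gap: 59.8
```

```bash
python3 -m creep '{"translation":[[40,2,0],[44,2,0],[44,2,0],[44,2,0],[44,2,0],[44,2,0],[44,2,0],[44,2,0],[44,2,0],[44,2,0]],"rotation":[[0,0,0],[0,0,0],[0,0,0],[0,0,0],[0,0,0],[0,0,0],[0,0,0],[0,0,0],[0,0,0],[0,0,0]],"claw":[60,60,60,60,60,60,60,60,60,60]}' && python3 -m creep '{"translation":[[44,2,0],[44,2,0],[44,2,0],[44,2,0],[44,2,0],[44,2,0],[44,2,0],[44,2,0],[44,1,0],[44,1,0]],"rotation":[[0,0,0],[0,0,0],[0,0,0],[0,0,0],[0,0,0],[0,0,0],[0,0,0],[0,0,0],[0,0,0],[0,0,0]],"claw":[60,60,60,60,60,60,60,60,60,60]}'
```

```text
time: 1.8
tool_pos: [364.0, -111.4, 231.1]
tcp_rot: [180.0, -0.0, 79.5]
ft_force: [1.6, -0.1, 0.4]
finger_gap: 60.2
time: 2.8
tool_pos: [461.8, 318.1, 230.7]
tcp_rot: [-180.0, 0.0, 79.5]
ft_force: [0.2, -0.2, 1.2]
finger_gap: 59.7
```

```bash
python3 -m creep '{"translation":[[1.5,0,25],[0,0,30],[0,0,30],[0,0,20],[0,0,3],[0,0,0]],"rotation":[[0,0,0],[0,0,0],[0,0,0],[0,0,0],[0,0,0],[0,0,0]],"claw":[50,50,50,50,50,50]}' && python3 - <<'E'
from bench import *
from h import *
for n,(x,y,w,h,s) in(("side",(130,270,180,190,2.1)),("top",(80,110,150,170,2.35))):
    d=snapshot(n);np.savez(n+"1.npz",**d);crop(d["frame"],x,y,w,h,s,f"pics/a_{n}.png")
A=[cv2.imread(f"pics/a_{n}.png") for n in("side","top")];cv2.imwrite("pics/a.png",np.hstack([cv2.resize(i,(370,399)) for i in A]))
print(sense()["tool_pos"],sense()["tcp_rot"])
E
```

```text
time: 3.4
tool_pos: [461.7, 317.4, 122.7]
tcp_rot: [-179.9, 0.1, 79.5]
ft_force: [0.1, -0.4, 0.5]
finger_gap: 50.2
[463.09496455 318.13458309 124.85640535] [ 1.79908457e+02 -7.64986332e-02  7.95096885e+01]
```

View pics/a.png

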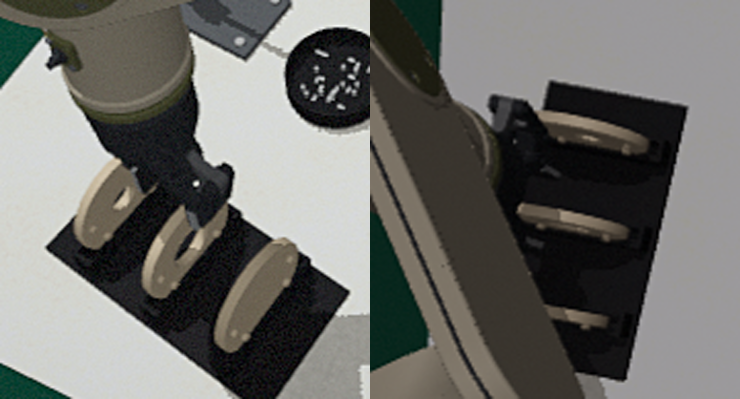

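```bash
python3 -m creep '{"translation":[[1.5,0,15],[0,0,15],[0,0,11],[0,0,0],[0,0,0],[0,0,0],[0,0,0],[0,0,0],[0,0,0]],"rotation":[[0,0,0],[0,0,0],[0,0,0],[0,0,0],[0,0,0],[0,0,0],[0,0,0],[0,0,0],[0,0,0]],"claw":[50,50,50,40,25,10,5,5,5]}' 40
```

```text
time: 4.4
tool_pos: [462.9, 319.4, 82.9]
tcp_rot: [180.0, -0.0, 79.5]
ft_force: [-0.1, 0.2, 0.9]
finger_gap: 9.2
```

```bash
python3 -m creep '{"translation":[[0,0,-6],[0,0,-15],[0,0,-25],[0,0,-25],[0,0,-20],[0,0,-13],[0,0,0]],"rotation":[[0,0,0],[0,0,0],[0,0,0],[0,0,0],[0,0,-0.12],[0,0,-0.133],[0,0,0]],"claw":[5,5,5,5,5,5,5]}' 60 && python3 -m creep '{"translation":[[-20,-1,0],[-40,-2,0],[-44,-2.5,0],[-44,-2.5,0],[-44,-2.5,0],[-44,-2.5,0],[-44,-2.5,0],[-44,-2.5,0],[-44,-2.5,0],[-44,-2.5,0]],"rotation":[[0,0,0],[0,0,0],[0,0,0],[0,0,0],[0,0,0],[0,0,0],[0,0,0],[0,0,0],[0,0,0],[0,0,0]],"claw":[5,5,5,5,5,5,5,5,5,5]}' && python3 -m creep '{"translation":[[-44,-2.5,0],[-30,-2,0],[-20,-1,0],[0,0,0]],"rotation":[[0,0,0],[0,0,0],[0,0,0],[0,0,0]],"claw":[5,5,5,5]}' && python3 - <<'E'
from bench import *
import cv2,numpy as np
for n in("side","top"):
    d=snapshot(n);np.savez(n+"2.npz",**d);cv2.imwrite(f"pics/{n}2.png",d["frame"][:,:,::-1])
print(sense()["tool_pos"],sense()["tcp_rot"])
E
```

```text
time: 5.1
tool_pos: [464.0, 320.1, 190.2]
tcp_rot: [179.7, -0.1, 94.1]
ft_force: [0.2, -0.3, -1.8]
finger_gap: 8.5
time: 6.1
tool_pos: [467.7, -95.0, 186.0]
tcp_rot: [-180.0, -0.0, 93.8]
ft_force: [1.5, 0.3, -0.7]
finger_gap: 9.0
time: 6.5
tool_pos: [468.8, -189.9, 185.8]
tcp_rot: [-179.9, 0.0, 93.6]
ft_force: [0.3, 0.9, -0.7]
finger_gap: 8.7
[ 469.0091182  -187.44599332  185.70153857] [-1.79944927e+02 -5.87503085e-02  9.37864838e+01]
```

View pics/side2.png

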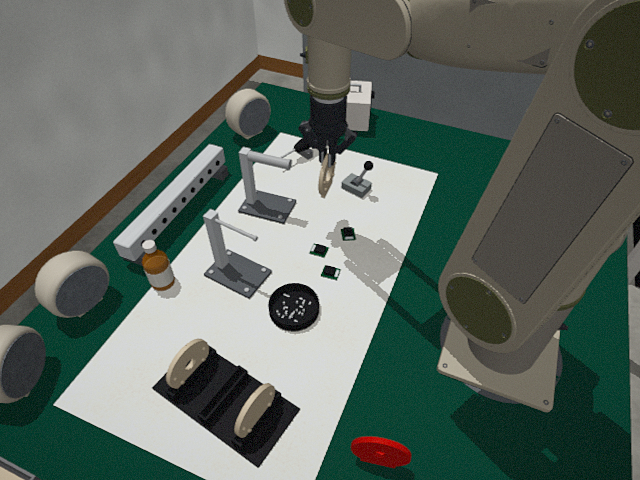

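View pics/top2.png

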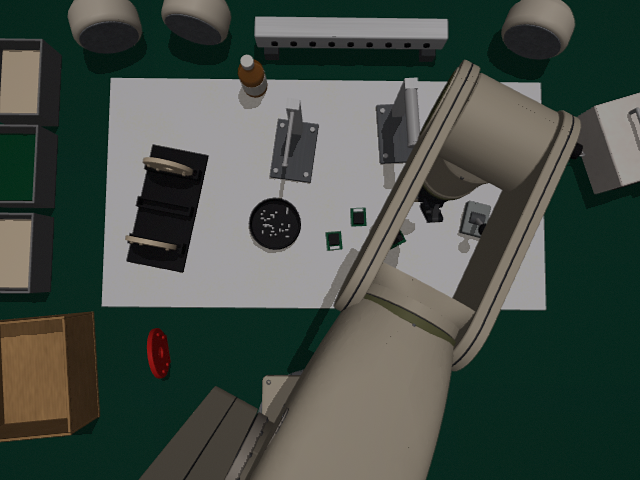

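```bash
cat > o2.py <<'E'
import sys
from ov import *
def run(tag,c,yaw,hr,box,s,out,tip,py):
    x,y,w,h=box;f,K,E=load(tag);g=cv2.resize(f[y:y+h,x:x+w],None,fx=s,fy=s,interpolation=cv2.INTER_CUBIC)[:,:,::-1].copy()
    for P in disc(np.array(c,float),yaw,0,hr,50):draw(g,K,E,P,(x,y),s)
    a=np.radians(py);n=np.array([np.cos(a),np.sin(a),0]);draw(g,K,E,np.array([np.array(tip)-n*110,np.array(tip)+n*100]),(x,y),s,(0,0,255))
    cv2.imwrite(out,g)
E
python3 - <<'E'
from o2 import run
run("side2",(469,-187,159.2),4,20,(230,130,140,90),5.5,"pics/o2.png",(562,-184,160),4)
E
```

```text
(no output)
```

View pics/o2.png

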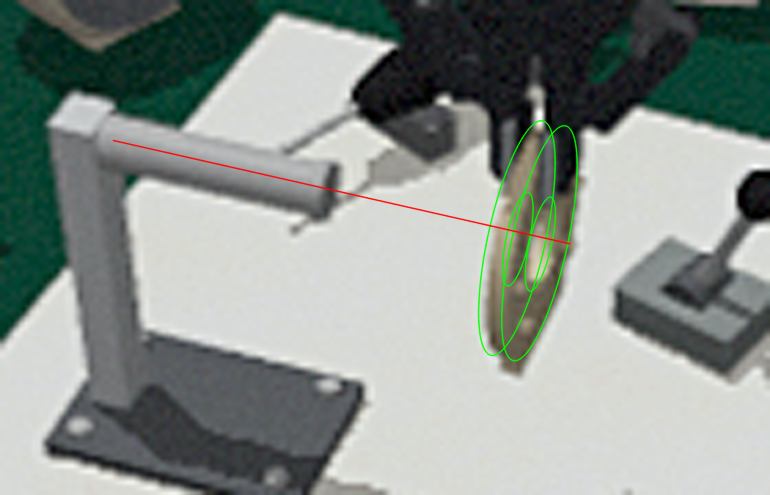

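```bash
python3 -m creep '{"translation":[[-2.5,20,0],[0,25,0],[0,20,0],[0,8,0],[0,0,0]],"rotation":[[0,0,0],[0,0,0],[0,0,0],[0,0,0],[0,0,0]],"claw":[5,5,5,5,5]}' && python3 - <<'E'
from bench import *
import numpy as np
d=snapshot("side");np.savez("side3.npz",**d);t=sense()["tool_pos"];print(t)
from o2 import run
run("side3",(t[0],t[1]+1,t[2]-26.5),4,20,(230,130,140,90),5.5,"pics/o3.png",(562,-184,160),4)
E
```

```text
time: 7.1
tool_pos: [542.9, -183.6, 185.9]
tcp_rot: [-180.0, -0.0, 94.1]
ft_force: [0.4, -1.1, -1.8]
finger_gap: 8.9
[ 542.19907139 -183.96107999  185.89546104]
```

View pics/o3.png

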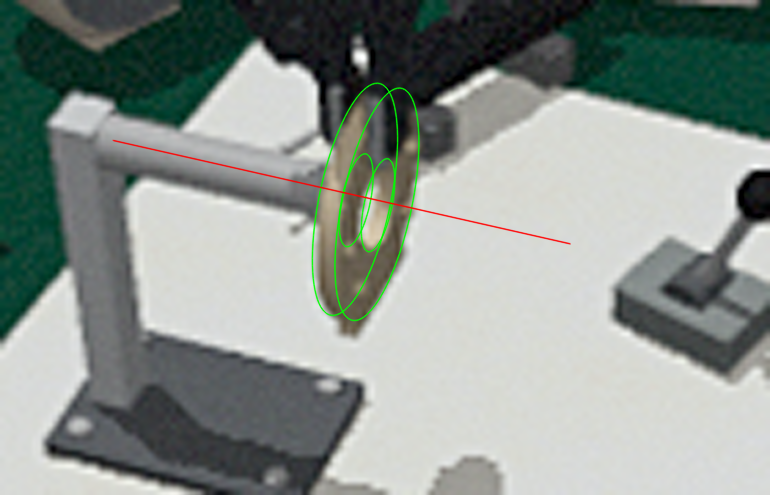

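```bash
python3 -m creep '{"translation":[[-1.5,4,-1],[0,6,0],[0,6,0],[0,6,0],[0,6,0],[0,6,0],[0,0,0]],"rotation":[[0,0,0],[0,0,0],[0,0,0],[0,0,0],[0,0,0],[0,0,0],[0,0,0]],"claw":[5,5,5,5,5,5,5]}' && python3 - <<'E'
from bench import *
import numpy as np
d=snapshot("side");np.savez("side4.npz",**d);s=sense();t=s["tool_pos"];print(t,s["ft_force"],s["wrist_torque"])
from o2 import run
run("side4",(t[0],t[1]+1,t[2]-26.5),4,20,(230,130,140,90),5.5,"pics/o4.png",(562,-184,160),4)
E
```

```text
time: 7.85
tool_pos: [577.2, -183.9, 187.1]
tcp_rot: [180.0, -0.0, 94.0]
ft_force: [-0.5, -0.2, -0.9]
finger_gap: 8.5
[ 576.80423653 -183.95419355  187.13734994] [-0.71794759 -0.25256959 -1.0994936 ] [ 0.04406432 -0.00584508 -0.01465045]
```

View pics/o4.png

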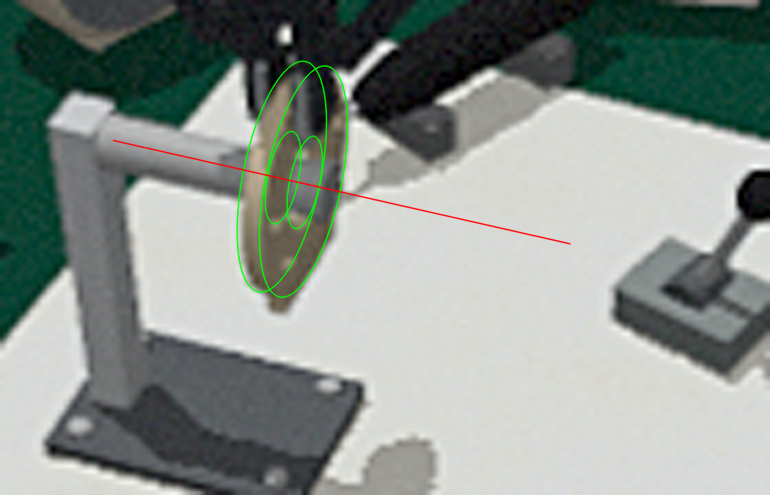

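No force, and the collar is visible through the hole. I'll push further along the peg.

```bash
python3 -m creep '{"translation":[[0,7,0],[0,8,0],[0,8,0],[0,8,0],[0,6,0],[0,0,2],[0,0,2],[0,0,2],[0,0,0]],"rotation":[[0,0,0],[0,0,0],[0,0,0],[0,0,0],[0,0,0],[0,0,0],[0,0,0],[0,0,0],[0,0,0]],"claw":[5,5,5,5,5,5,5,5,5]}' && python3 - <<'E'
from bench import *
s=sense();print(s["tool_pos"],s["ft_force"],s["wrist_torque"])
E
```

```text
time: 8.8
tool_pos: [612.9, -181.4, 180.7]
tcp_rot: [-179.9, -0.0, 94.0]
ft_force: [-0.1, -0.1, -1.7]
finger_gap: 8.7
[ 612.8746255  -181.42859883  180.66179142] [-0.12136799 -0.05599727 -1.65562271] [ 0.0073101  -0.03563779  0.02580589]
```

```bash
python3 -m creep '{"translation":[[0,0,1],[0,0,1],[0,0,0.5]],"rotation":[[0,0,0],[0,0,0],[0,0,0]],"claw":[5,5,5]}' && python3 - <<'E'
from bench import *
import numpy as np
d=snapshot("side");np.savez("side5.npz",**d);s=sense();t=s["tool_pos"];print(t,s["ft_force"],s["wrist_torque"])
from o2 import run
run("side5",(t[0],t[1]+1,t[2]-26.5),4,20,(230,130,140,90),5.5,"pics/o5.png",(562,-184,160),4)
E
```

```text
time: 9.1
tool_pos: [613.3, -181.5, 178.9]
tcp_rot: [180.0, 0.0, 94.0]
ft_force: [0.0, 0.4, 1.6]
finger_gap: 8.4
[ 613.38151608 -181.50920598  178.93859806] [-0.46999148 -0.72740019 -1.18425182] [-0.05162979  0.11732062 -0.01741271]
```

View pics/o5.png

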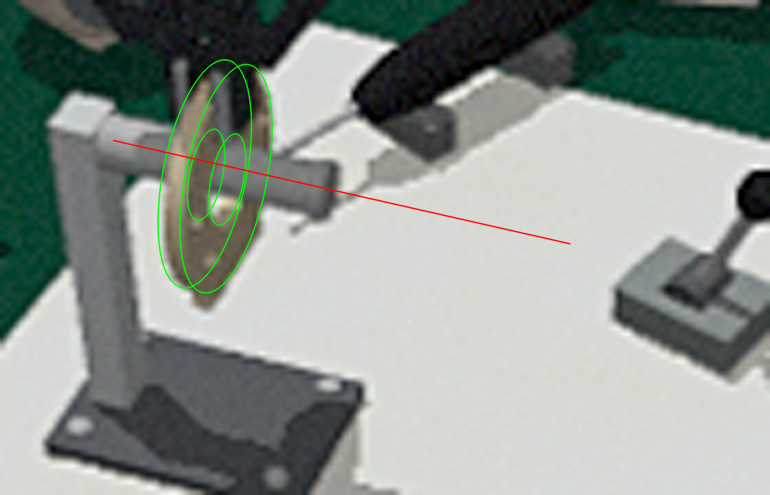

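```bash
python3 -m creep '{"translation":[[0,0,0.5],[0,0,0],[0,0,0],[0,0,0],[0,0,0],[0,0,-3],[0,0,-10],[0,0,-25],[0,0,-35]],"rotation":[[0,0,0],[0,0,0],[0,0,0],[0,0,0],[0,0,0],[0,0,0],[0,0,0],[0,0,0],[0,0,0]],"claw":[10,13,17,24,32,36,36,36,36]}' && python3 - <<'E'
from bench import *
import numpy as np
d=snapshot("side");np.savez("side6.npz",**d)
from o2 import run
run("side6",(613,-180.5,152),4,20,(230,130,140,90),5.5,"pics/o6.png",(562,-184,160),4)
E
```

```text
time: 10.05
tool_pos: [612.3, -181.1, 250.6]
tcp_rot: [-179.8, -0.1, 94.0]
ft_force: [1.4, -0.4, -0.3]
finger_gap: 36.4
```

View pics/o6.png

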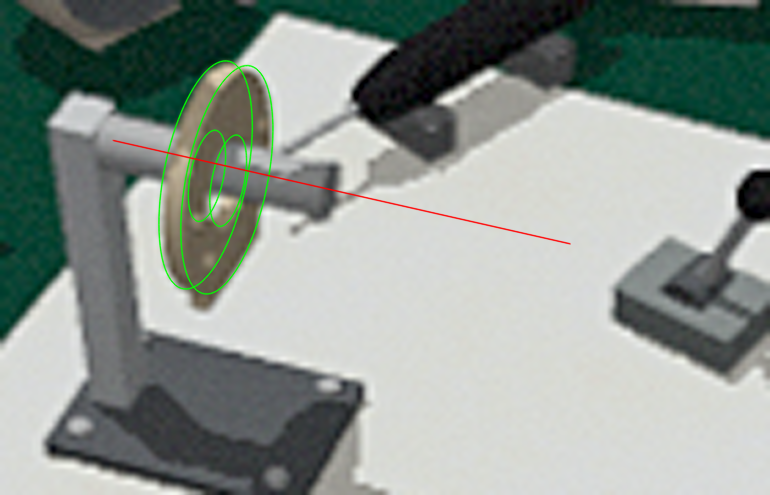

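```bash
python3 -m creep '{"translation":[[0,0,0],[0,0,0],[20,-7,0],[40,-14,0],[43,-14.5,0],[43,-14.5,0],[43,-14.5,0],[43,-14.5,0],[43,-14.5,0],[43,-14.5,0]],"rotation":[[0,0,0.126],[0,0,0.126],[0,0,0],[0,0,0],[0,0,0],[0,0,0],[0,0,0],[0,0,0],[0,0,0],[0,0,0]],"claw":[50,50,50,50,50,50,50,50,50,50]}' && python3 -m creep '{"translation":[[43,-14.5,0],[43,-14.5,0],[40,-15,0],[20,-8,0],[0,0,10],[0,0,25]],"rotation":[[0,0,0],[0,0,0],[0,0,0],[0,0,0],[0,0,0],[0,0,0]],"claw":[50,50,50,50,50,50]}'
```

```text
time: 11.1
tool_pos: [563.8, 153.4, 252.2]
tcp_rot: [179.9, -0.0, 79.7]
ft_force: [0.8, 0.8, 0.0]
finger_gap: 50.0
time: 11.7
tool_pos: [540.9, 305.5, 219.1]
tcp_rot: [179.7, -0.2, 79.8]
ft_force: [1.1, -0.3, -0.3]
finger_gap: 50.0
```

```bash
python3 -m creep '{"translation":[[0,0,30],[0,0,35],[0,0,25],[0,0,5],[0,0,0]],"rotation":[[0,0,0],[0,0,0],[0,0,0],[0,0,0],[0,0,0]],"claw":[50,50,50,50,50]}' && python3 - <<'E'
from bench import *
from h import *
d=snapshot("side");crop(d["frame"],130,270,180,170,4,"pics/a7.png")
print(sense()["tool_pos"])
E
```

```text
time: 12.2
tool_pos: [539.3, 303.1, 120.6]
tcp_rot: [-179.9, 0.1, 79.6]
ft_force: [0.2, 0.7, -0.0]
finger_gap: 50.0
[540.36215549 303.65888759 122.27600767]
```

View pics/a7.png

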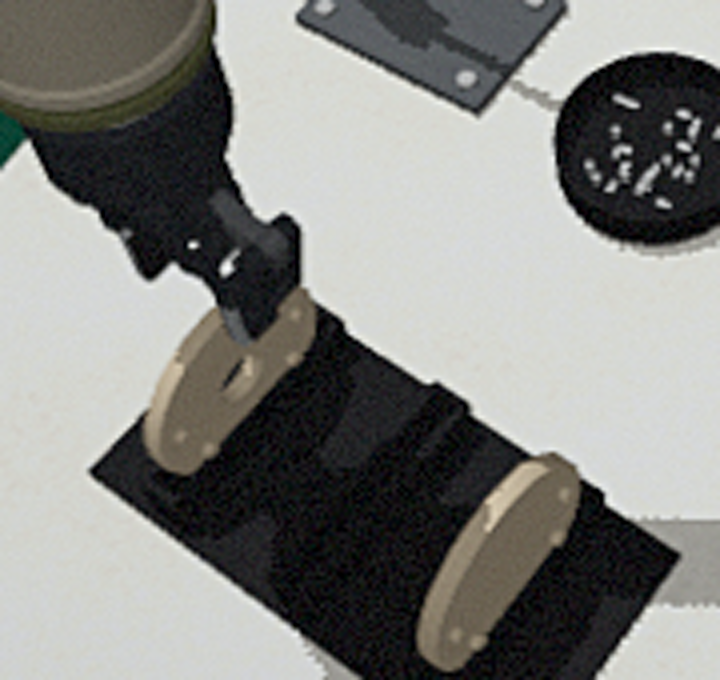

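```bash
python3 -m creep '{"translation":[[2,0,15],[0,0,15],[0,0,9],[0,0,0],[0,0,0],[0,0,0],[0,0,0],[0,0,0],[0,0,0]],"rotation":[[0,0,0],[0,0,0],[0,0,0],[0,0,0],[0,0,0],[0,0,0],[0,0,0],[0,0,0],[0,0,0]],"claw":[50,50,50,40,25,10,5,5,5]}' 60
```

```text
time: 13.15
tool_pos: [540.9, 306.0, 83.1]
tcp_rot: [179.9, -0.0, 79.6]
ft_force: [-0.9, 0.1, 3.1]
finger_gap: 8.7
```

```bash
python3 -m creep '{"translation":[[0,0,-6],[0,0,-15],[0,0,-25],[0,0,-25],[0,0,-20],[0,0,-13],[0,0,0],[-15,-10,0],[-30,-12,0],[-40,-12,0]],"rotation":[[0,0,0],[0,0,0],[0,0,0],[0,0,0],[0,0,-0.06],[0,0,0],[0,0,0],[0,0,0],[0,0,0],[0,0,0]],"claw":[5,5,5,5,5,5,5,5,5,5]}' && python3 -m creep '{"translation":[[-40,-12,0],[-40,-10,0],[-40,-8,0],[-30,0,0],[-15,0,0],[0,0,0]],"rotation":[[0,0,0],[0,0,0],[0,0,0],[0,0,0],[0,0,0],[0,0,0]],"claw":[5,5,5,5,5,5]}' && python3 - <<'E'
from bench import *
import numpy as np
d=snapshot("side");np.savez("side8.npz",**d);s=sense();t=s["tool_pos"];print(t,s["tcp_rot"])
from o2 import run
run("side8",(t[0],t[1],t[2]-27),-7,12,(190,180,160,110),5,"pics/o8.png",(521,56.5,160),-7)
E
```

```text
time: 14.15
tool_pos: [495.0, 225.5, 184.7]
tcp_rot: [-179.9, 0.0, 83.0]
ft_force: [-1.0, -1.1, -0.8]
finger_gap: 8.5
time: 14.75
tool_pos: [445.6, 63.7, 185.3]
tcp_rot: [-179.9, 0.0, 82.8]
ft_force: [-0.5, 0.4, -0.6]
finger_gap: 8.9
[445.85835042  64.77178885 185.40139397] [-1.79924358e+02  2.58040740e-03  8.28300794e+01]
```

View pics/o8.png

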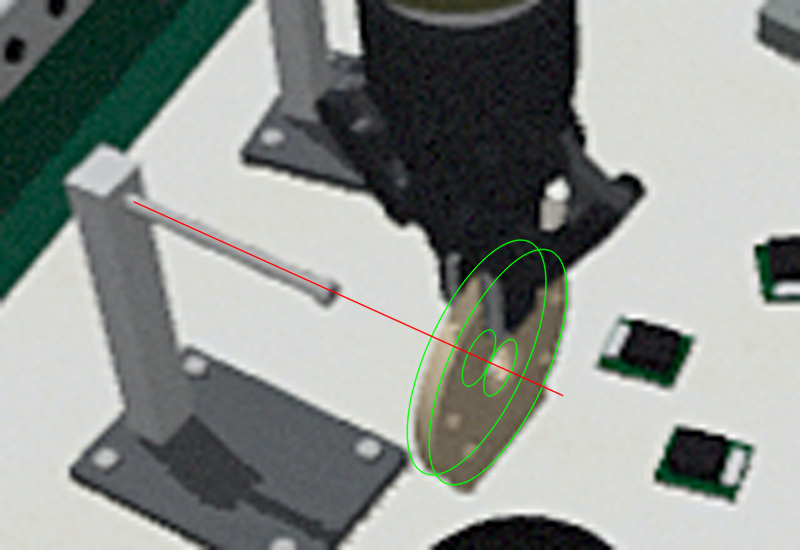

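```bash
python3 -m creep '{"translation":[[0.5,15,-0.5],[0,20,0],[0,15,0],[0,5,0],[0,0,0]],"rotation":[[0,0,0],[0,0,0],[0,0,0],[0,0,0],[0,0,0]],"claw":[5,5,5,5,5]}' && python3 - <<'E'
from bench import *
import numpy as np
for n in("side","top"):
    d=snapshot(n);np.savez(n+"9.npz",**d)
s=sense();t=s["tool_pos"];print(t,s["tcp_rot"])
from o2 import run
run("side9",(t[0],t[1],t[2]-27),-7,12,(220,205,90,70),8.5,"pics/o9.png",(521,56.5,160),-7)
run("top9",(t[0],t[1],t[2]-27),-7,12,(240,100,100,100),6,"pics/o9t.png",(521,56.5,160),-7)
E
```

```text
time: 15.3
tool_pos: [501.0, 60.0, 186.1]
tcp_rot: [-179.9, -0.0, 83.0]
ft_force: [-0.1, 0.2, -1.4]
finger_gap: 8.8
[500.40037476  59.81584032 186.25952225] [-1.79920623e+02  2.05325629e-03  8.30361039e+01]
```

View pics/o9.png

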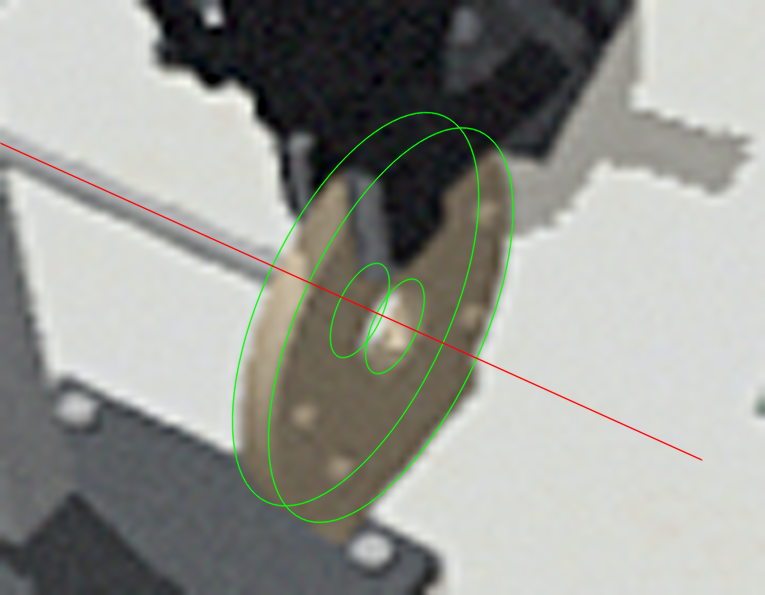

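View pics/o9t.png

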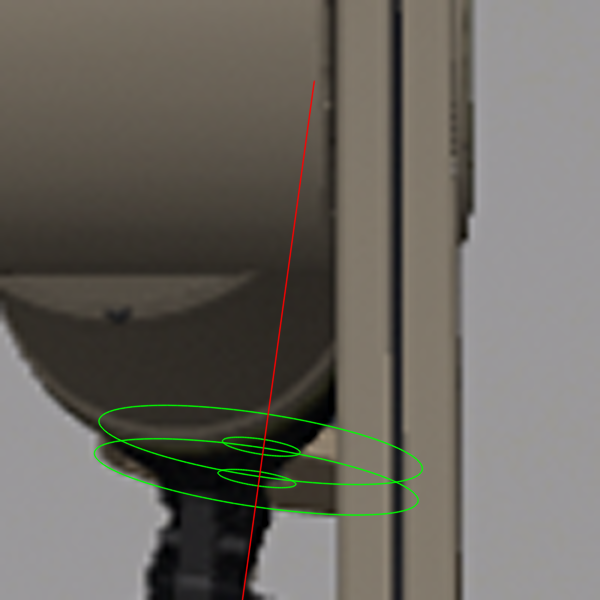

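```bash
python3 -m creep '{"translation":[[0,5,0.5],[0,6,0],[0,6,0],[0,6,0],[0,6,0],[0,6,0],[0,0,0]],"rotation":[[0,0,0],[0,0,0],[0,0,0],[0,0,0],[0,0,0],[0,0,0],[0,0,0]],"claw":[5,5,5,5,5,5,5]}' && python3 - <<'E'
from bench import *
import numpy as np
d=snapshot("side");np.savez("side10.npz",**d);s=sense();t=s["tool_pos"];print(t,s["ft_force"],s["wrist_torque"])
from o2 import run
run("side10",(t[0],t[1],t[2]-27),-7,12,(190,185,110,90),7,"pics/o10.png",(521,56.5,160),-7)
E
```

```text
time: 16.1
tool_pos: [536.5, 54.8, 186.2]
tcp_rot: [180.0, 0.0, 83.0]
ft_force: [0.3, -0.4, -0.1]
finger_gap: 8.8
[536.12156609  54.8716268  186.16093084] [-0.57261579  1.30324703 -0.09838045] [ 0.04293729 -0.02563383 -0.02298876]
```

View pics/o10.png

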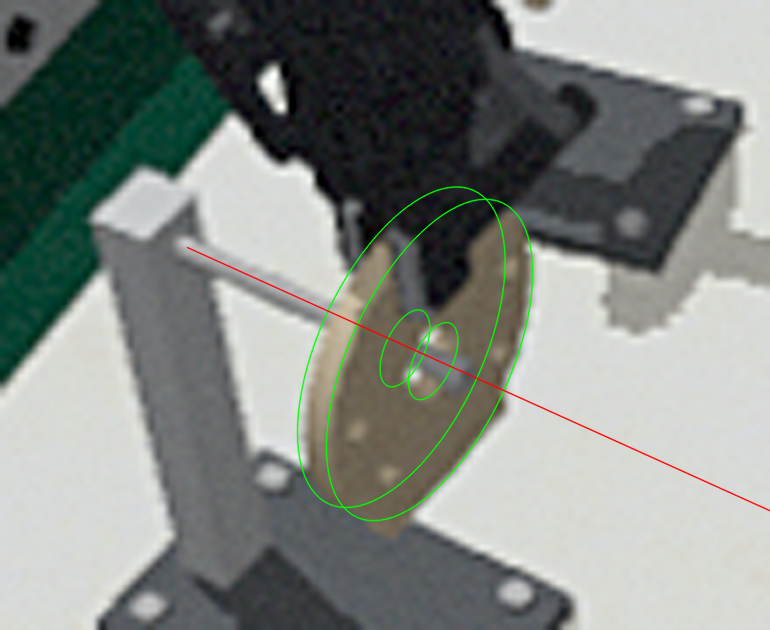

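The peg end pokes through the small hole at about (460,370) in the crop, with no force. I'll continue to mid-bar and lower.

```bash
python3 -m creep '{"translation":[[0,6,0],[0,8,0],[0,8,0],[0,8,0],[0,6,0],[0,0,2],[0,0,2],[0,0,2],[0,0,0]],"rotation":[[0,0,0],[0,0,0],[0,0,0],[0,0,0],[0,0,0],[0,0,0],[0,0,0],[0,0,0],[0,0,0]],"claw":[5,5,5,5,5,5,5,5,5]}' && python3 - <<'E'
from bench import *
import numpy as np
d=snapshot("side");np.savez("side11.npz",**d);s=sense();t=s["tool_pos"];print(t,s["ft_force"],s["wrist_torque"])
from o2 import run
run("side11",(t[0],t[1],t[2]-27),-7,12,(190,185,110,90),7,"pics/o11.png",(521,56.5,160),-7)
E
```

```text
time: 17.05
tool_pos: [571.0, 50.6, 179.7]
tcp_rot: [-179.9, 0.0, 83.0]
ft_force: [-0.2, 0.2, -0.7]
finger_gap: 8.4
[571.18683042  50.65822286 179.98577699] [ 0.0456274   0.27701682 -0.69907323] [-0.02655855 -0.01178323  0.03910808]
```

View pics/o11.png

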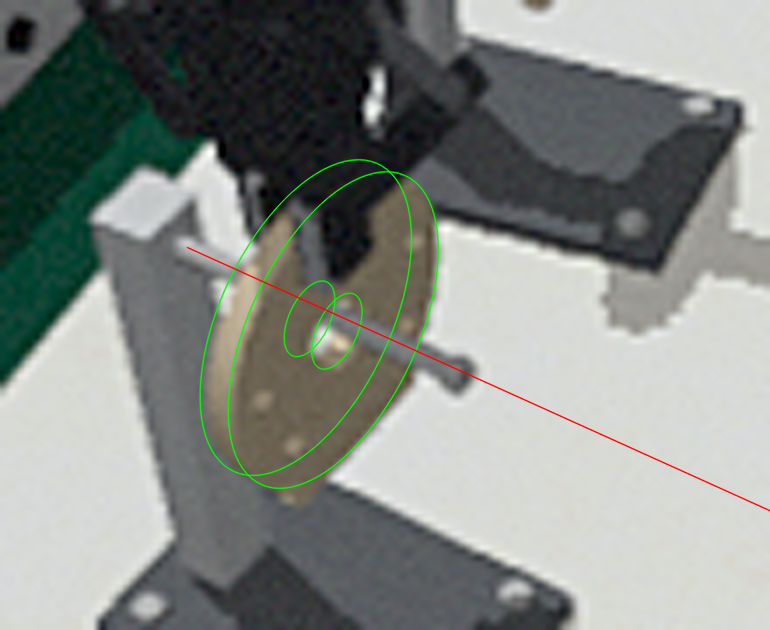

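```bash
python3 -m creep '{"translation":[[0,0,1],[0,0,1],[0,0,0]],"rotation":[[0,0,0],[0,0,0],[0,0,0]],"claw":[5,5,5]}' && python3 -m creep '{"translation":[[0,0,0],[0,0,0],[0,0,0],[0,0,0],[0,0,0],[0,0,-3],[0,0,-10],[0,0,-25],[0,0,-35]],"rotation":[[0,0,0],[0,0,0],[0,0,0],[0,0,0],[0,0,0],[0,0,0],[0,0,0],[0,0,0],[0,0,0]],"claw":[10,13,17,24,32,36,36,36,36]}' && python3 - <<'E'
from bench import *
import numpy as np
for n in("side","top"):
    d=snapshot(n);np.savez(n+"12.npz",**d)
from o2 import run
run("side12",(571,50,152),-7,12,(190,135,110,150),4,"pics/o12.png",(521,56.5,160),-7)
E
```

```text
time: 17.4
tool_pos: [571.7, 50.6, 178.9]
tcp_rot: [180.0, -0.0, 83.0]
ft_force: [-1.6, 0.5, 2.8]
finger_gap: 8.7
time: 18.3
tool_pos: [570.4, 50.6, 250.8]
tcp_rot: [-179.8, 0.0, 83.0]
ft_force: [0.2, 0.3, -0.0]
finger_gap: 36.2
```

View pics/o12.png

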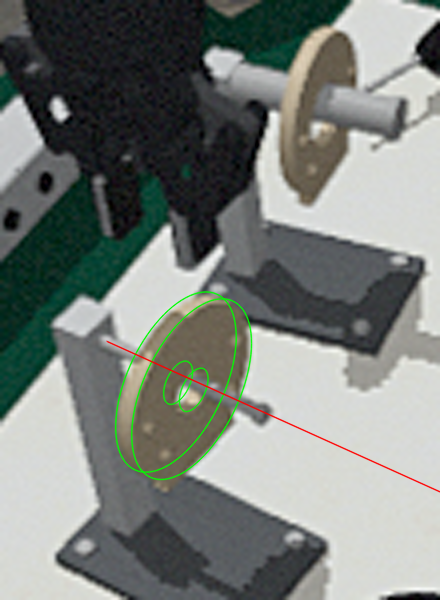

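Both covers hang on their pegs, at side pixels about (236,232) and (270,163). Next is the lever.

```bash
python3 -m creep '{"translation":[[0,0,0],[-15,-5,0],[-33,-10,0],[-42,-12,0],[-42,-12,0],[-42,-12,0],[-42,-12,0],[-42,-12,0],[-42,-12,0],[-42,-12,0]],"rotation":[[0,0,0.105],[0,0,0],[0,0,0],[0,0,0],[0,0,0],[0,0,0],[0,0,0],[0,0,0],[0,0,0],[0,0,0]],"claw":[36,20,0,0,0,0,0,0,0,0]}' && python3 -m creep '{"translation":[[-41,-12,0],[-30,-12,0],[0,0,0],[0,0,30],[0,0,40],[0,0,40],[0,0,35],[0,0,20],[0,0,8],[0,0,0]],"rotation":[[0,0,0],[0,0,0],[0,0,0],[0,0,0],[0,0,0],[0,0,0],[0,0,0],[0,0,0],[0,0,0],[0,0,0]],"claw":[0,0,0,0,0,0,0,0,0,0]}' && python3 - <<'E'
from bench import *
from h import *
for n,(x,y,w,h) in(("side",(290,110,130,110)),("top",(420,160,110,130))):
    d=snapshot(n);np.savez(n+"13.npz",**d);crop(d["frame"],x,y,w,h,4.5,f"pics/l_{n}.png")
print(sense()["tool_pos"],sense()["tcp_rot"])
E
```

```text
time: 19.4
tool_pos: [396.2, -262.0, 251.4]
tcp_rot: [180.0, 0.0, 77.1]
ft_force: [1.0, -0.8, -0.1]
finger_gap: 0.4
time: 20.4
tool_pos: [358.1, -323.2, 77.4]
tcp_rot: [-179.9, -0.1, 77.1]
ft_force: [0.6, 0.0, 0.3]
finger_gap: 0.1
[ 359.38664259 -324.66710205   79.64529685] [1.79917083e+02 5.77956661e-02 7.70421703e+01]
```

View pics/l_side.png

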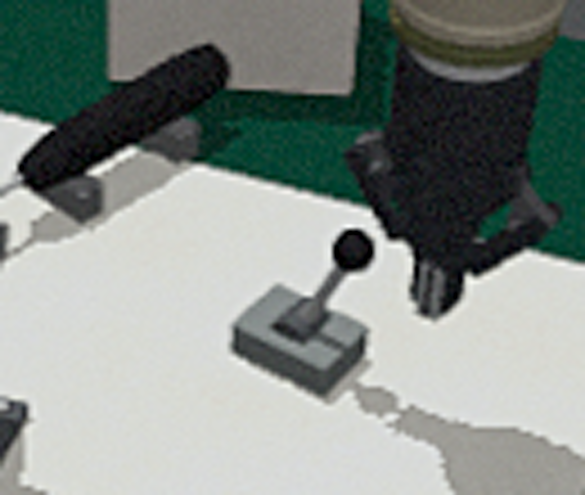

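View pics/l_top.png

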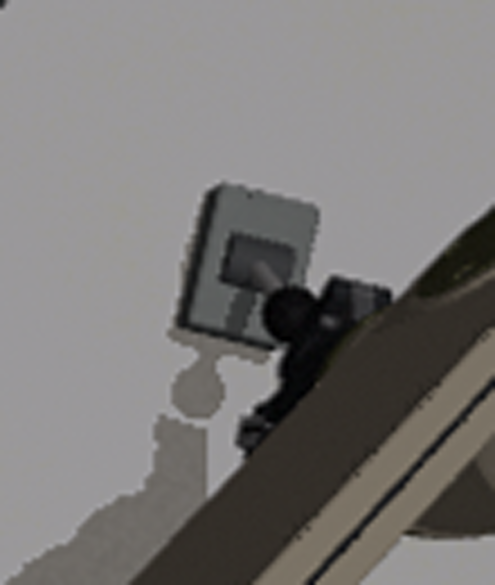

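```bash
python3 -m creep '{"translation":[[0,10,0],[0,15,0],[0,12,0],[0,10,0],[0,10,0],[0,10,0],[0,10,0],[0,10,0],[0,5,0],[0,0,0]],"rotation":[[0,0,0],[0,0,0],[0,0,0],[0,0,0],[0,0,0],[0,0,0],[0,0,0],[0,0,0],[0,0,0],[0,0,0]],"claw":[0,0,0,0,0,0,0,0,0,0]}' && python3 - <<'E'
from bench import *
from h import *
d=snapshot("side");crop(d["frame"],290,110,130,110,4.5,"pics/l2.png")
s=sense();print(s["tool_pos"],s["ft_force"])
E
```

```text
time: 21.5
tool_pos: [449.1, -344.9, 78.2]
tcp_rot: [180.0, -0.0, 77.0]
ft_force: [-0.7, -0.3, -1.2]
finger_gap: 0.1
[ 448.68726876 -344.78581632   78.14896587] [0.59451302 0.50567316 0.05591177]
```

View pics/l2.png

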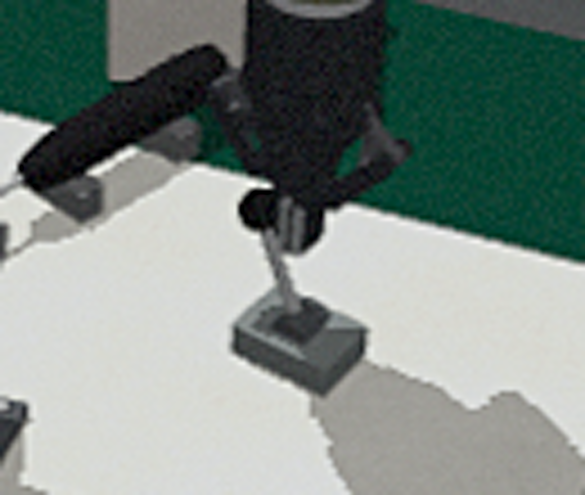

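The ball is ahead of the fingers and leaning over. I'll push further and watch for the stop.

```bash
python3 -m creep '{"translation":[[0,5,0],[0,4,0],[0,3,0],[0,0,0]],"rotation":[[0,0,0],[0,0,0],[0,0,0],[0,0,0]],"claw":[0,0,0,0]}' && python3 -m creep '{"translation":[[0,3,0],[0,2,0],[0,0,0]],"rotation":[[0,0,0],[0,0,0],[0,0,0]],"claw":[0,0,0]}'
```

```text
time: 21.95
tool_pos: [454.8, -346.2, 77.6]
tcp_rot: [-179.3, -0.1, 77.0]
ft_force: [-28.3, 8.6, 18.6]
finger_gap: -0.1
time: 22.25
tool_pos: [455.5, -346.4, 77.4]
tcp_rot: [-178.8, -0.2, 76.9]
ft_force: [-51.3, 15.5, 33.8]
finger_gap: -0.2
```

The lever is against its stop: the force is up and the TCP isn't advancing. I'll back off and check.

```bash
python3 -m creep '{"translation":[[0,-8,0],[0,-15,0],[0,-30,0],[0,-30,0],[0,-25,0],[0,-5,0],[0,0,0]],"rotation":[[0,0,0],[0,0,0],[0,0,0],[0,0,0],[0,0,0],[0,0,0],[0,0,0]],"claw":[0,0,0,0,0,0,0]}' && python3 - <<'E'
from bench import *
from h import *
d=snapshot("side");np.savez("side14.npz",**d);crop(d["frame"],150,120,260,340,1.75,"pics/f1.png");crop(d["frame"],290,110,130,110,4.5,"pics/l3.png")
d=snapshot("top");np.savez("top14.npz",**d);cv2.imwrite("pics/top14.png",d["frame"][:,:,::-1])
s=sense();print(s["tool_pos"],s["ft_force"])
E
```

```text
time: 22.95
tool_pos: [354.8, -323.5, 78.7]
tcp_rot: [179.9, 0.0, 76.9]
ft_force: [0.4, -0.4, -0.6]
finger_gap: 0.2
[ 355.84195841 -323.82755252   78.88264538] [0.25602736 0.65717543 0.76297869]
```

View pics/l3.png

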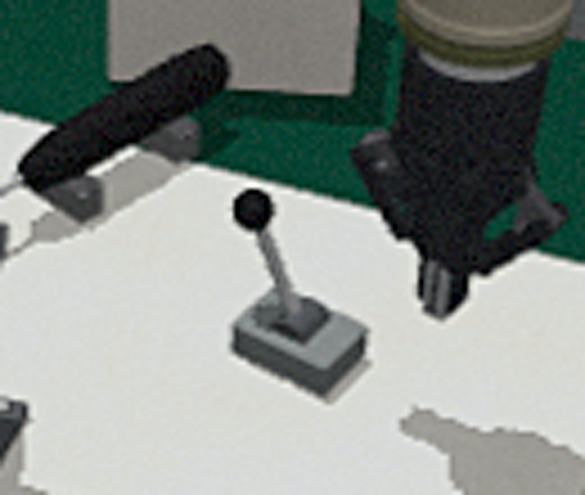

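View pics/f1.png

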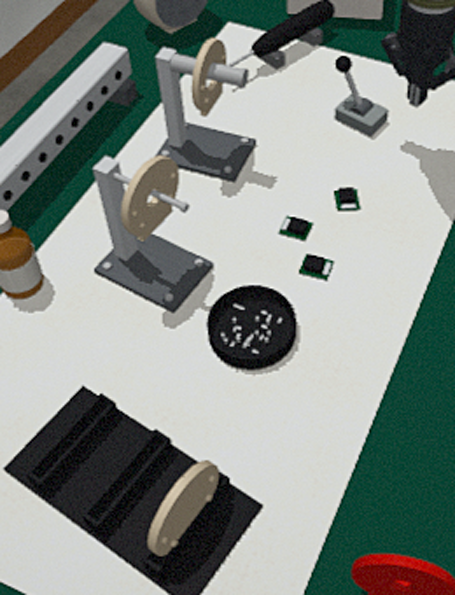

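View pics/top14.png

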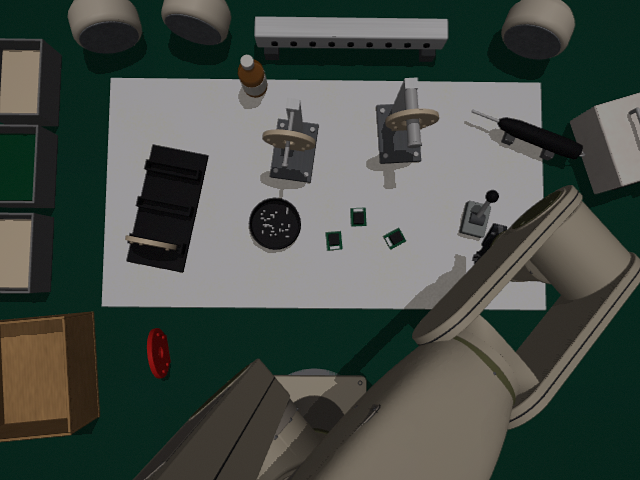

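```bash
python3 - <<'E'
from h import *
_,Ks,Es=load("side14");_,Kt,Et=load("top14")
p,e=tri([(Ks,Es),(Kt,Et)],[(346.4,156.7),(492,196.3)]);q=np.array([410.7,-336.4,92]);print(p,e,np.linalg.norm(p-q), "angle if r=72/80:",2*np.arcsin(np.linalg.norm(p-q)/2/np.array([72,80])))
from o2 import run
run("top14",(571,50.3,152),-7,12,(255,95,190,75),4.2,"pics/z1.png",(521,56.5,160),-7)
run("top14",(612.5,-180.5,152),4,20,(255,95,190,75),4.2,"pics/z2.png",(562,-184,160),4)
cv2.imwrite("pics/z.png",np.vstack([cv2.imread("pics/z1.png")[:290],cv2.imread("pics/z2.png")[:290]]))
E
```

```text
[ 478.36582403 -352.90197535   87.87083335] [0.7377070247636133, 0.7377070247635403] 69.77126163168792 angle if r=72/80: [1.01163481 0.90245473]
```

View pics/z.png

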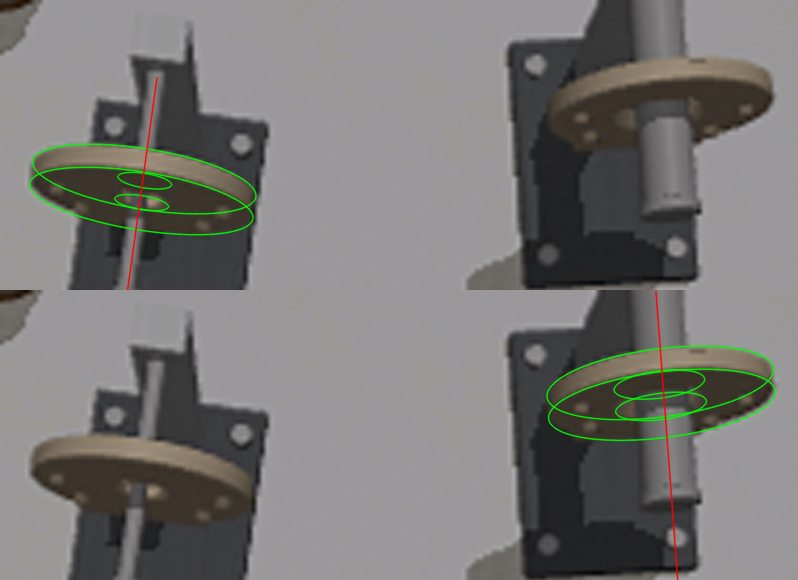

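Everything agrees: both covers hang centred and square, and the lever turned about 0.9–1.0 rad to its stop. I'm handing in.

```bash
python3 -c "
from bench import *
print(hand_in())"
```

```text
the job is handed in; nothing more can be done
None
```

I hung cover_large on the thick (right) peg and cover_small on the thin (left) peg, then pushed the switch lever over to its far stop. The job was handed in at about 23 s of the 72 s allowed. `hand_in()` gives no verdict, so what follows is from my own checks.

- **Covers:** the final overlays in both camera views show each cover hanging about mid-bar. Each centre is about 8 mm below its peg's axis, close to centred and square to the peg, with the fingers well clear.
- **Lever:** the ball moved about 70 mm, which is 0.90–1.01 rad depending on the distance assumed from the pivot to the ball. That is beyond the required 0.85 rad. It was pushed until it hit its stop, and it stayed put after I backed off.
- **Force:** the wrist force peaked at about 63 N at the lever's stop, against the 120 N limit. That was contact through the fingertips.
- **Blank cover:** it was never touched and looks unchanged in its slot. I judged that by eye and did not measure it again.
- **Disagreements:** the cameras put the peg tips at about 158 mm high against the stated 160 mm, within the calibration tolerance. My first assumption for the height of the covers' centres in the tray was 46 mm. The fit gave about 55 mm, so I used 56 mm (slot floor plus disc radius), and the grasps worked at that height.

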